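# Take one glue-mixing cup from the nested stack and tare it on the bench scale

## Task

Get the scale ready for weighing out glue: draw only the top cup straight off the nested stack in the slanted holder, leaving the other cups seated where they are, and set it down gently (do not drop it), upright in the middle of the scale's steel pan. Let go of it, then press the red tare button fully down and release it with the cup still standing on the pan; leave the bottles and the wooden offcut where they are.

Things in the scene. Friction and masses are not known exactly. Their poses are not given: they have to be found in the camera images.
- cup_top_center (a point): Centre (half-way up, on the axis) of the top cup, the one to take: blue plastic with a white rim, 76 mm tall, about 35 g. z runs along the cup from base to open mouth. From 37 mm above the base to the rim it is a straight band 56 mm in diameter with a 2.5 mm wall; below is a foot 47 mm in diameter. The foot sits loosely (2 mm play), 35 mm deep, in the next cup; the whole band is exposed.
- cup_next_center (a point): Centre of the second cup, identical to the top cup and coaxial with it, 41 mm lower along the axis: its rim is 41 mm below the top cup's rim. Held only by its weight, so it is pushed askew or lifted if the top cup is not drawn straight along the axis or if it is gripped too. Must stay seated, not shifted by 8 mm at any time.
- cup_bottom_center (a point): Centre of the lowest cup, identical, another 41 mm lower along the axis. Must stay seated.
- holder: Slanted plywood cup holder, fixed to the bench; base 200 x 100 x 12 mm (x, y, z). Origin: centre of the base's underside, z up. The stack leans 25 degrees from vertical towards the holder's -x axis (roughly towards the robot), mouths up, in a V-trough under it that ends 12 mm below the second cup's rim; nothing stands beside or above the top cup. Holder y is level, square to the cups' axis.
- pan (a point): Centre of the top face of the scale's round steel pan, 110 mm in diameter, 52 mm above the bench, level and rigid; z up, x axis points from the tare button to the pan. The scale is a grey box 250 x 150 mm, top 40 mm above the bench, fixed to the bench.
- tare_top (a point): Centre of the top face of the red round tare button, 28 mm in diameter, 62 mm above the bench when up, in a black collar 44 mm in diameter whose top is 52 mm above the bench; it lies 130 mm from the pan's centre, on the robot's side of it. Pressed straight down.
- tare (a joint): Travel of the tare button in m: 0 up, 0.006 fully down; springs back by itself; fully down takes 4 N.
- resin_center (a point): Centre of a loose amber bottle standing on the bench, 60 mm in diameter, 150 mm tall. Leave alone.
- hardener_center (a point): Centre of a loose small white bottle with a red cap standing on the bench, 44 mm in diameter, 100 mm tall. Leave alone.
- offcut_center (a point): Centre of a loose wooden offcut lying on the bench, 90 x 50 x 30 mm (x, y, z). Leave alone.
Not all that is in view belongs to the job. What is shaped like the part that bears cup_top_center but black or yellow is not meant.

How it is judged (in metres and radians):
On the way, in this order (a step that is already met when the one before it is completed fails the run):
1. the top cup is held in the fingers and drawn clear of the stack (distance between cup_top_center and cup_next_center above 0.09 m and contact force between the fingers and cup_top above 0.3 N), for 0.1 s.
2. the cup is set down on the middle of the pan, upright, while still in the fingers (horizontal distance between cup_top_center and pan below 0.02 m and angle between cup_top_center's own z axis and vertical below 0.1 rad and z of cup_top_center in the frame of pan between 0.033 and 0.044 m and contact force between the fingers and cup_top above 0.3 N), for 0.05 s.
3. the cup stands released on the pan (horizontal distance between cup_top_center and pan below 0.02 m and angle between cup_top_center's own z axis and vertical below 0.1 rad and z of cup_top_center in the frame of pan between 0.033 and 0.044 m and contact force between the fingers and cup_top below 0.1 N and linear speed of cup_top below 0.02 m/s), for 0.2 s.
4. the tare button is pressed down with the cup standing on the pan (horizontal distance between cup_top_center and pan below 0.02 m and angle between cup_top_center's own z axis and vertical below 0.1 rad and z of cup_top_center in the frame of pan between 0.033 and 0.044 m and contact force between the fingers and cup_top below 0.1 N and value of joint tare above 0.0045 m), for 0.05 s.
At the end, for the whole second after the job is handed in: The former top cup stands released and at rest on the pan, upright within 0.1 rad, its axis within 20 mm of the pan's centre and its base within 5 mm of the pan; the next cup is within 8 mm and the lowest within 15 mm of its start; the tare button, pressed 4.5 mm or more, is up again (all of step 3 and distance of cup_next_center from where it was at the start of the episode below 0.008 m and distance of cup_bottom_center from where it was at the start of the episode below 0.015 m and value of joint tare below 0.0015 m); the robot touches nothing.
It fails at once if the next cup is shifted more than 8 mm along with the top one (distance of cup_next_center from where it was at the start of the episode above 0.008 m).
It fails at once if the lowest cup is moved more than 15 mm (distance of cup_bottom_center from where it was at the start of the episode above 0.015 m).
It fails at once if the resin is moved more than 30 mm (distance of resin_center from where it was at the start of the episode above 0.03 m).
It fails at once if the hardener is moved more than 30 mm (distance of hardener_center from where it was at the start of the episode above 0.03 m).
It fails at once if the offcut is moved more than 30 mm (distance of offcut_center from where it was at the start of the episode above 0.03 m).
It also fails if it takes over 50 s, if anything falls off the work surface, if the arm or the gripper's body presses on something with over 40 N, if the wrist force passes 120 N, or if a joint passes its speed limit or range.

## Robot

A 6-joint arm with a two-finger parallel gripper is mounted at the origin on the work surface. World frame = base frame: x ahead of the robot, y to its left, z up, the work surface at z = 0. Lengths are in mm, angles in rad, forces in N, time in s.
With the tool pointing down it reaches from about 350 to 975 mm from the base axis. Payload 7.1 kg.
Tool frame: the origin (TCP) lies between the finger pads; the fingertips stand 19 mm ahead of it and the grasp point (between the pads) is the TCP; z points along the fingers, y is the line along which they close (so a half turn about z gives the same grasp; the last joint's range is limited). The gripper opens to 88 mm and grips with 3 to 60 N. Pads are 20 mm wide; open, the fingers measure 115 mm over their backs; the gripper's body (75 mm by 178 mm) begins 61 mm behind the grasp point.
Start: joints at [1.27, 0.423, 1.63, -0, 1.089, -0.019], TCP at [173.772, 600.34, 241.675] pointing down, gripper open.
Joint ranges: [-3, 3], [-0.9, 2.11], [0.09, 2.58], [-1.31, 4.45], [0.11, 2.69], [-2.54, 2.54]. Speed limits (rad/s): [2.39, 2.39, 3.01, 3.14, 3.14, 3.14].

## Interface

Orientations are given as a rotation vector (axis times angle).
In Python, from workcell import ctrl gives the robot as it stands.
- The arm moves only by the tool arm_command, never from a script. Its argument "series" is a list of rows, each an object with "linear": the shift along the tool's x, y, z in m, a list of three; "turn": the turn about the tool's z in rad. A call has 1 to 10 rows; each row shifts and turns the commanded pose from where the row before left it, along the tool's axes as they then stand; what a row does not reach is not made up. A row lasts 1/10 s, in which the tool goes at most 50 mm and 8.59 degrees, less where a joint would pass 70% of its speed; a pose out of reach is approached as far as the arm can. A call with a gripper value outside its range is refused whole. "jaw" is the opening, from -1 (shut) to 1 (fully open), set as the call begins (left out, the last holds). The fingers move at their own pace and stop on an object; the grip force is fixed at half the most. Time passes only in rows, so rows that do not move let the fingers close. It gives the time, the measured TCP pose, the force, the opening and the grip force at its end, in the units of the state.
- ctrl.get_obs(): the state, without advancing time (a new reading comes with each control period).
- ctrl.get_image(name): name is "side" or "top"; returns a dict with "frame" (400x640x3 uint8, blue, green, red), "fx", "fy", "cx", "cy" (pixels), "rvec" (rotation vector, rad) and "tvec" (3), from world to camera coordinates, as OpenCV has them. Camera axes: x right, y down, z forward; pixel columns grow to the right and rows downward; lengths in mm; the calibration is good to about 2 mm. A picture is of the moment at which its call begins. There is no depth.
- ctrl.close_job(): hands the job in; it is judged then, once.
The state is a dict: "t": time; "qpos": joint angles; "qvel": joint speeds; "joint_torque": joint torques, N m; "ee_pos": TCP position; "orientation": TCP orientation; "ft_force": force on the tool from outside, world axes, zero at the start; "moment": the same for the moment, N m; "width": finger opening in mm; "grasp_force": force on a finger pad.
Only numpy, scipy, OpenCV 4.12 (cv2) and the standard library are available. Lean on these libraries where they do the work, as an engineer would, in place of code of your own. Each camera call takes 0.05 s, during which the arm holds its last target. There are 200 camera calls.

## Working session

There is one attempt and no reset: what is moved stays moved. The work goes in short steps, Python scripts to look and compute and a tool call to move; the robot and the scene stay as the last step left them, time stands still between calls to the robot, and variables do not carry over. Pictures are saved under pics/ and viewed, at most 10 in all, crops included, and the job is handed in when it is done.

Besides the shell and the picture viewer there is one more tool, called after ">>>" by a JSON object that holds its "fn" and its "kwargs", one argument or row to a line. arm_command: Moves the arm, as the interface text tells. Its arguments: {"type":"object","properties":{"series":{"type":"array"},"jaw":{"type":"number"}},"required":["series"]}

```bash
mkdir -p pics; python3 - <<'E'
from workcell import ctrl
import cv2,pickle
o=ctrl.get_obs();print({k:o[k] for k in('t','ee_pos','orientation','width','ft_force')})
for n in('side','top'):
    d=ctrl.get_image(n);cv2.imwrite(f'pics/{n}0.png',d['frame']);pickle.dump(d,open(f'{n}0.pkl','wb'))
    print(n,d['fx'],d['cx'],d['cy'],d['rvec'],d['tvec'])
E
```

```text
{'t': 0.0, 'ee_pos': array([173.61032529, 599.83956529, 240.88672834]), 'orientation': array([-4.41182391e-01, -3.11018279e+00,  2.42555076e-03]), 'width': 88.08978053292296, 'ft_force': array([-0.57734362, -0.67278571,  0.21925404])}
side 370.7306660187283 313.5910423708565 198.95507743663146 [ 1.09519042 -2.44101951  0.96788855] [366.2734269  456.57034077 640.81621821]
top 401.6230171378117 319.4362150272339 193.39813418570245 [ 2.12601566 -2.08705491  0.21764421] [ -72.17398715  647.46104882 1010.05843007]
```

View pics/side0.png

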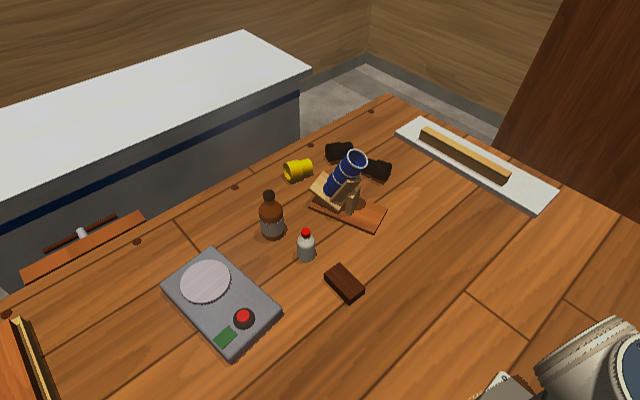

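View pics/top0.png

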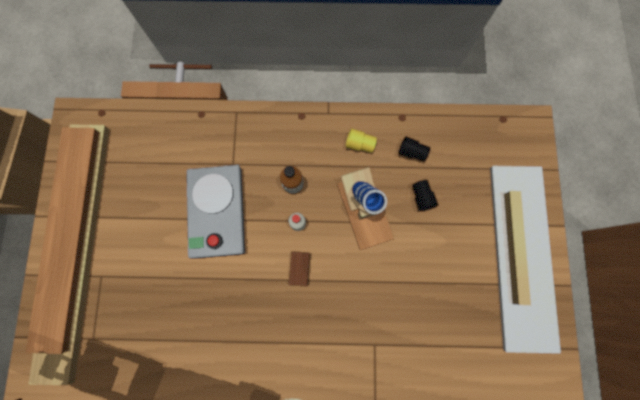

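The side view shows the pan at about (205,282), the button at (243,317) and the top cup's rim at (357,160). The top view has them at (213,194), (214,241) and (371,202), with the holder base's front edge running (362,247)-(392,238).

```bash
cat > h.py <<'E'
import numpy as np,cv2,pickle
from scipy.spatial.transform import Rotation as Rn
def load(n): return pickle.load(open(n+'.pkl','rb'))
def cam(d):
    R=cv2.Rodrigues(np.array(d['rvec'],float))[0];return R,np.array(d['tvec'],float).ravel()
def ray(d,p):
    R,t=cam(d);v=R.T@np.array([(p[0]-d['cx'])/d['fx'],(p[1]-d['cy'])/d['fy'],1]);return -R.T@t,v/np.linalg.norm(v)
def onz(d,p,z):
    c,v=ray(d,p);return c+v*(z-c[2])/v[2]
def tri(a,p,b,q):
    c1,v1=ray(a,p);c2,v2=ray(b,q)
    s=np.linalg.lstsq(np.c_[v1,-v2],c2-c1,rcond=None)[0]
    x,y=c1+s[0]*v1,c2+s[1]*v2;return (x+y)/2,np.linalg.norm(x-y)
def proj(d,P):
    R,t=cam(d);q=R@np.array(P,float)+t;return d['fx']*q[0]/q[2]+d['cx'],d['fy']*q[1]/q[2]+d['cy']
def blobs(m,box,amin=20):
    x0,y0,x1,y1=box;k=np.zeros_like(m);k[y0:y1,x0:x1]=m[y0:y1,x0:x1]
    c=cv2.findContours(k,cv2.RETR_EXTERNAL,cv2.CHAIN_APPROX_NONE)[0]
    return sorted([x for x in c if cv2.contourArea(x)>amin],key=cv2.contourArea,reverse=True)
E
python3 - <<'E'
from h import *
np.set_printoptions(precision=1,suppress=True)
S,T=load('side0'),load('top0')
box={'side':dict(pan=(170,250,240,312),btn=(225,300,265,335),cup=(315,145,375,205)),'top':dict(pan=(188,168,240,218),btn=(200,225,230,255),cup=(340,175,395,220))}
for n,d in(('side',S),('top',T)):
    hsv=cv2.cvtColor(d['frame'],cv2.COLOR_BGR2HSV);H,s,v=cv2.split(hsv)
    M=dict(btn=((H<8)|(H>172))&(s>150)&(v>90),pan=(s<40)&(v>165),cup=((H>100)&(H<130)&(s>60)))
    for k,m in M.items():
        for c in blobs(m.astype(np.uint8)*255,box[n][k])[:2]:
            e=cv2.fitEllipse(c);z=dict(pan=52,btn=62,cup=200)[k]
            print(n,k,cv2.contourArea(c),e,onz(d,e[0],z),cv2.boundingRect(c))
a=[]
for n,d,b in(('side',S,(300,135,400,240)),('top',T,(325,160,405,255))):
    x0,y0,x1,y1=b;a.append(cv2.resize(d['frame'][y0:y1,x0:x1],(400,480),interpolation=cv2.INTER_CUBIC)); print(n,400/(x1-x0),480/(y1-y0))
cv2.imwrite('pics/crop0.png',np.hstack(a))
for p in((362,247),(392,238)):print(onz(T,p,12))
print('base',proj(T,(0,0,0)))
E
```

```text
side btn 122.5 ((242.522216796875, 315.3549499511719), (11.682596206665039, 13.643548965454102), 48.41766357421875) [519.4 222.1  62. ] (236, 309, 14, 14)
side pan 1559.5 ((204.57884216308594, 280.6619567871094), (39.16011047363281, 50.757293701171875), 65.67732238769531) [648.  236.9  52. ] (180, 260, 50, 42)
side cup 181.0 ((330.6477966308594, 185.6288604736328), (13.521196365356445, 20.768173217773438), 14.890007019042969) [575.2 -72.  200. ] (323, 173, 17, 24)
side cup 179.5 ((349.10443115234375, 166.22511291503906), (15.43361759185791, 22.069032669067383), 136.58755493164062) [ 593.2 -148.5  200. ] (340, 154, 22, 22)
top btn 81.5 ((212.89926147460938, 240.08470153808594), (9.908058166503906, 10.662729263305664), 48.430091857910156) [519.  218.8  62. ] (208, 235, 11, 11)
top pan 1186.0 ((211.5946044921875, 192.9425811767578), (37.42021179199219, 40.391849517822266), 53.72428512573242) [648.3 234.7  52. ] (192, 174, 40, 39)
top cup 248.0 ((374.2729797363281, 201.43759155273438), (17.198360443115234, 18.484773635864258), 42.48466491699219) [ 603.5 -190.   200. ] (366, 193, 18, 18)
top cup 205.5 ((361.54962158203125, 190.3905029296875), (17.607816696166992, 18.829017639160156), 46.55805587768555) [ 629.5 -160.3  200. ] (353, 182, 21, 21)
side 4.0 4.571428571428571
top 5.0 5.052631578947368
[ 512.2 -179.6   12. ]
[ 538.5 -262.5   12. ]
base (np.float64(290.7381381502088), np.float64(450.843893920711))
```

View pics/crop0.png

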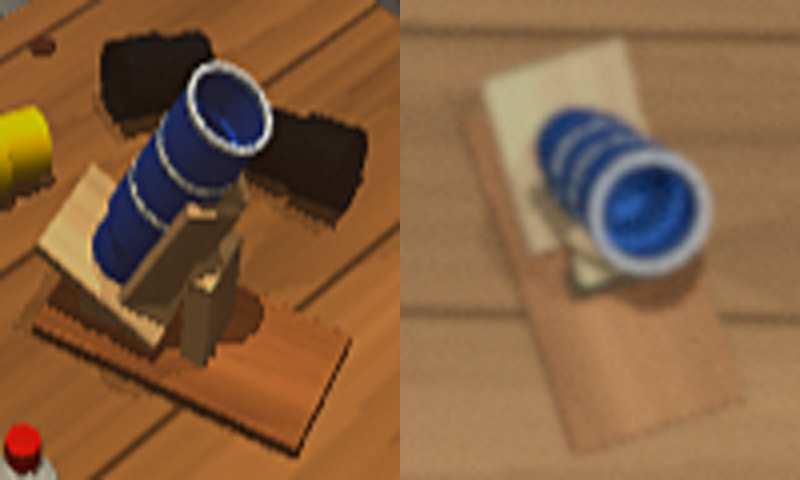

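The crops show the stack leaning towards the camera side. The rim centres are near side (357.7,158.4) and top (375.2,201.8). The left edge of the holder base in the top view runs (338,182)→(360.6,250), with the right front corner at (394,240).

```bash
python3 - <<'E'
from h import *
np.set_printoptions(precision=3,suppress=True)
S,T=load('side0'),load('top0');c={}
for n,d,b,o in(('side',S,(340,145,375,177),8),('top',T,(358,184,392,222),8)):
    H,s,v=cv2.split(cv2.cvtColor(d['frame'],cv2.COLOR_BGR2HSV))
    m=((s<75)&(v>120)).astype(np.uint8)*255
    cs=blobs(m,b,3);e=cv2.fitEllipse(cv2.convexHull(np.vstack(cs[:1])));c[n]=e[0];print(n,[cv2.contourArea(x) for x in cs],e)
print('rim',tri(S,c['side'],T,c['top']), tri(S,(357.7,158.4),T,(375.2,201.8)))
A,B,C=[onz(T,p,12) for p in((338,181.8),(360.6,250),(394,240.2))]
print(A,B,C,np.linalg.norm(B-C))
u=A-B;w=B-C
print('yaw long',np.degrees(np.arctan2(u[1],u[0])),'yaw from width',np.degrees(np.arctan2(w[1],w[0]))-90)
A,B,C,D=[onz(S,(300+x/4,135+y/4.5714),12) for x,y in((35,322),(295,443),(350,340),(95,240))]
print('side',B,C,np.linalg.norm(B-C),[np.degrees(np.arctan2(*(q[1::-1]))) for q in(A-B,)],np.linalg.norm(A-B),np.degrees(np.arctan2((B-C)[1],(B-C)[0]))-90)
E
```

```text
side [290.5] ((356.9725036621094, 158.1005401611328), (16.85476303100586, 23.341495513916016), 131.22239685058594)
top [473.5] ((374.275390625, 201.6282501220703), (24.56774139404297, 26.576387405395508), 45.73530197143555)
rim (array([ 605.376, -190.296,  192.886]), np.float64(2.2537582630163224)) (array([ 605.329, -192.872,  190.552]), np.float64(1.9353357191246214))
[ 695.662 -111.931   12.   ] [ 503.972 -175.754   12.   ] [ 532.543 -267.933   12.   ] 96.50522712565547
yaw long 18.415292524874086 yaw from width 17.221046237493695
side [ 508.385 -174.155   12.   ] [ 536.035 -261.582   12.   ] 91.69490816841672 [np.float64(19.779624633517987)] 194.2259453593553 17.550540057616644
```

```bash
cat >> h.py <<'E'
yw=np.radians(18.0);t25=np.radians(25)
a=np.array([-np.sin(t25)*np.cos(yw),-np.sin(t25)*np.sin(yw),np.cos(t25)])
rim=np.array([605.4,-191.3,191.9])
def st(goal=None,goalaz=None):
    from workcell import ctrl
    o=ctrl.get_obs();M=Rn.from_rotvec(o['orientation']).as_matrix()
    print('t',o['t'],'pos',o['ee_pos'].round(1),'yaz',np.degrees(np.arctan2(M[1,1],M[0,1])).round(2),'tilt',np.degrees(np.arccos(-M[2,2])).round(2),'w',round(o['width'],1),'g',round(o['grasp_force'],1),'F',o['ft_force'].round(1),'q6',round(o['qpos'][5],2))
    if goal is not None: print('tool shift mm',(M.T@(np.array(goal)-o['ee_pos'])).round(1),'x axis',M[:,0].round(3))
    return o,M
E
python3 - <<'E'
from h import *
np.set_printoptions(precision=1,suppress=True)
S,T=load('side0'),load('top0');o=[]
yv=np.array([-np.sin(yw),np.cos(yw),0]);xv=np.cross(yv,a)
for d,b in((S,(300,135,400,240)),(T,(325,160,405,255))):
    x0,y0,x1,y1=b;im=cv2.resize(d['frame'][y0:y1,x0:x1],(400,480),interpolation=cv2.INTER_CUBIC)
    for k in range(3):
        for g in np.linspace(0,2*np.pi,24):
            p=np.array(proj(d,rim-41*k*a+28*(np.cos(g)*xv+np.sin(g)*yv)))
            cv2.circle(im,tuple(int(v) for v in((p[0]+.5-x0)*400/(x1-x0),(p[1]+.5-y0)*480/(y1-y0))),2,((0,0,255),(0,255,0),(0,255,255))[k],-1)
    o.append(im)
cv2.imwrite('pics/ov.png',np.hstack(o))
print('grasp',rim-16*a); st(rim-16*a+np.array([0,0,80]))
H,s,v=cv2.split(cv2.cvtColor(T['frame'],cv2.COLOR_BGR2HSV))
c=blobs(((s<60)&(v>80)).astype(np.uint8)*255,(175,150,260,275),300)[0]
for p in cv2.boxPoints(cv2.minAreaRect(c)):print(p,onz(T,p,40))
for n,p,z in(('resin',(291,180),100),('hard',(297,221),70),('offcut',(300,268),30)):print(n,onz(T,p,z))
E
```

```text
grasp [ 611.8 -189.2  177.4]
t 0.1 pos [173.7 599.9 241. ] yaz 73.85 tilt 0.08 w 87.9 g 0.0 F [ 0.1 -0.  -0.5] q6 -0.02
tool shift mm [-640.4 -636.1  -15.6] x axis [-1.   0.3  0. ]
[184.  166.8] [724.3 321.1  40. ]
[239.5 164.4] [734.2 165.9  40. ]
[243.5 255.2] [482.1 139.7  40. ]
[188.1 257.7] [472.9 287.6  40. ]
resin [676.6  14.9 100. ]
hard [572.7  -2.3  70. ]
offcut [451.7 -11.7  30. ]
```

View pics/ov.png

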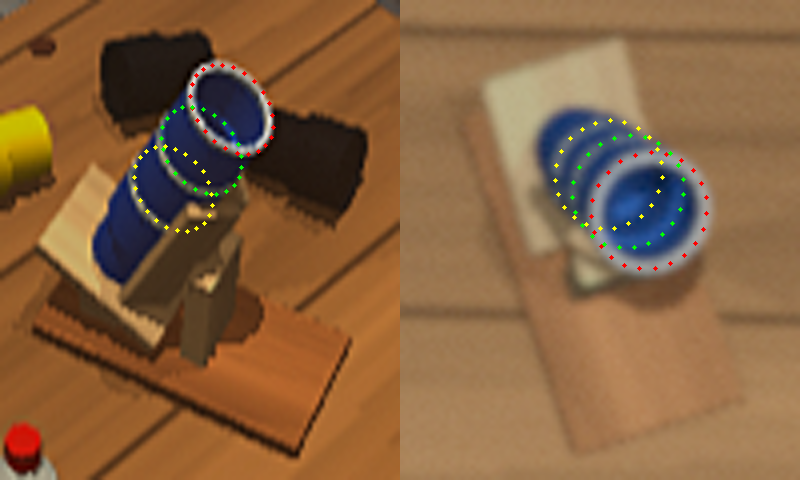

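The overlay puts the predicted rims on the seen ones, so the pose is good enough. The second rim also confirms the 25° lean at a yaw of 18°. Moving above the stack.

>>> {"fn": "arm_command", "kwargs": {
  "series": [
    {"linear": [-0.032, -0.032, -0.002], "turn": 0},
    {"linear": [-0.032, -0.032, -0.002], "turn": 0},
    {"linear": [-0.032, -0.032, -0.002], "turn": 0},
    {"linear": [-0.032, -0.032, -0.002], "turn": 0},
    {"linear": [-0.032, -0.032, -0.002], "turn": 0},
    {"linear": [-0.032, -0.032, -0.002], "turn": 0},
    {"linear": [-0.032, -0.032, -0.002], "turn": 0},
    {"linear": [-0.032, -0.032, -0.002], "turn": 0},
    {"linear": [-0.032, -0.032, 0], "turn": 0},
    {"linear": [-0.032, -0.032, 0], "turn": 0}
  ],
  "jaw": 1
}}

```text
t: 1.1
ee_pos: [392.6, 202.3, 257.7]
orientation: [0.441, 3.11, 0.0]
ft_force: [-0.1, -0.5, 0.3]
width: 87.8
grasp_force: 0.0
```

>>> {"fn": "arm_command", "kwargs": {
  "series": [
    {"linear": [-0.032, -0.032, 0], "turn": 0},
    {"linear": [-0.032, -0.032, 0], "turn": 0},
    {"linear": [-0.032, -0.032, 0], "turn": 0},
    {"linear": [-0.032, -0.032, 0], "turn": 0},
    {"linear": [-0.032, -0.032, 0], "turn": 0},
    {"linear": [-0.032, -0.032, 0], "turn": 0},
    {"linear": [-0.032, -0.032, 0], "turn": 0},
    {"linear": [-0.032, -0.032, 0], "turn": 0},
    {"linear": [-0.032, -0.032, 0], "turn": 0},
    {"linear": [-0.032, -0.032, 0], "turn": 0}
  ]
}}

```text
t: 2.1
ee_pos: [610.9, -194.2, 257.2]
orientation: [-0.442, -3.11, -0.0]
ft_force: [0.6, -0.2, -0.0]
width: 87.7
grasp_force: 0.0
```

>>> {"fn": "arm_command", "kwargs": {
  "series": [
    {"linear": [0, 0, 0], "turn": 0.1495},
    {"linear": [0, 0, 0], "turn": 0.1495},
    {"linear": [0, 0, 0], "turn": 0.1495},
    {"linear": [0, 0, 0], "turn": 0.1495},
    {"linear": [0, 0, 0], "turn": 0.1495},
    {"linear": [0, 0, 0], "turn": 0.1495},
    {"linear": [0, 0, 0], "turn": 0.1495},
    {"linear": [0, 0, 0], "turn": 0.1495},
    {"linear": [0, 0, 0], "turn": 0.1495},
    {"linear": [0, 0, 0], "turn": 0.1495}
  ]
}}

```text
t: 3.1
ee_pos: [610.2, -192.3, 257.2]
orientation: [-2.444, -1.973, 0.001]
ft_force: [-0.2, 0.5, 0.8]
width: 87.4
grasp_force: 0.0
```

```bash
python3 -c "
from h import *
st(rim-16*a+np.array([0,0,60]))"
```

```text
t 3.1 pos [ 610.2 -192.3  257.2] yaz -12.15 tilt 0.06 w 87.4 g 0.0 F [-0.2  0.5  0.8] q6 -0.11
tool shift mm [ 3.3  0.9 19.8] x axis [0.211 0.978 0.   ]
```

>>> {"fn": "arm_command", "kwargs": {
  "series": [
    {"linear": [0, 0, 0], "turn": 0.149},
    {"linear": [0, 0, 0], "turn": 0.149},
    {"linear": [0, 0, 0], "turn": 0.149},
    {"linear": [0, 0, 0], "turn": 0.149},
    {"linear": [0, 0, 0], "turn": 0.149},
    {"linear": [0, 0, 0], "turn": 0.149},
    {"linear": [0, 0, 0], "turn": 0.149},
    {"linear": [0, 0, 0.01], "turn": 0},
    {"linear": [0, 0, 0], "turn": 0}
  ]
}}

```text
t: 4.0
ee_pos: [609.5, -192.0, 245.7]
orientation: [-3.099, -0.509, 0.004]
ft_force: [-0.6, 0.2, -1.2]
width: 88.0
grasp_force: 0.0
```

```bash
python3 -c "
from h import *
from workcell import ctrl
st(rim-16*a)
o=[]
for n in('side','top'):
    d=ctrl.get_image(n);pickle.dump(d,open(n+'1.pkl','wb'));x,y=map(int,proj(d,rim))
    o.append(cv2.resize(d['frame'][y-60:y+60,x-50:x+50],(400,480),interpolation=cv2.INTER_CUBIC));print(x,y)
cv2.imwrite('pics/a1.png',np.hstack(o))"
```

```text
t 4.0 pos [ 609.5 -192.   245.7] yaz -71.33 tilt 0.18 w 88.0 g 0.0 F [-0.6  0.2 -1.2] q6 0.92
tool shift mm [ 3.3 -1.8 68.3] x axis [ 0.947  0.32  -0.002]
357 158
374 201
```

View pics/a1.png

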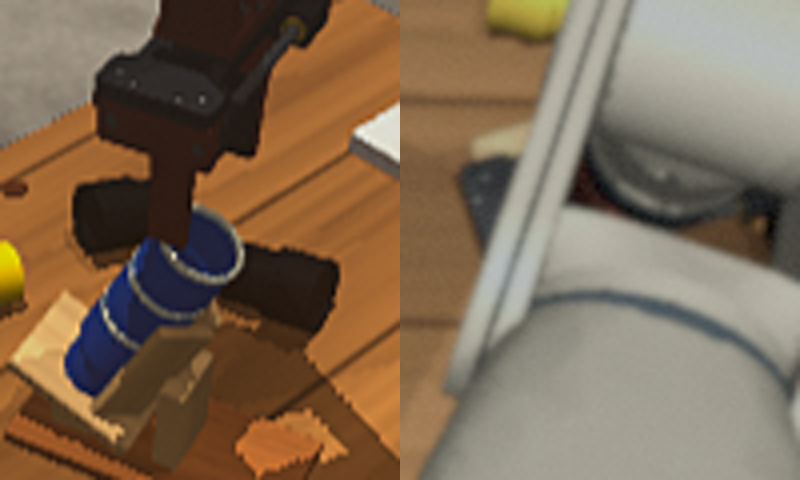

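The side crop shows the left finger just above and beside the top rim, with nothing in its way; the top view is blocked by the arm. Descending straight down.

>>> {"fn": "arm_command", "kwargs": {
  "series": [
    {"linear": [0.003, -0.002, 0.017], "turn": 0.01},
    {"linear": [0, 0, 0.02], "turn": 0},
    {"linear": [0, 0, 0.015], "turn": 0},
    {"linear": [0, 0, 0.015], "turn": 0},
    {"linear": [0, 0, 0], "turn": 0},
    {"linear": [0, 0, 0], "turn": 0}
  ]
}}

```text
t: 4.7
ee_pos: [612.8, -189.6, 180.6]
orientation: [-3.103, -0.488, 0.001]
ft_force: [-0.8, -0.2, 1.0]
width: 88.0
grasp_force: 0.0
```

```bash
python3 -c "
from h import *
from workcell import ctrl
st(rim-16*a)
d=ctrl.get_image('side');pickle.dump(d,open('side2.pkl','wb'));x,y=map(int,proj(d,rim))
cv2.imwrite('pics/a2.png',cv2.resize(d['frame'][y-40:y+50,x-50:x+50],(600,540),interpolation=cv2.INTER_CUBIC))"
```

```text
t 4.7 pos [ 612.8 -189.6  180.6] yaz -72.12 tilt 0.02 w 88.0 g 0.0 F [-0.8 -0.2  1. ] q6 0.94
tool shift mm [-0.8 -0.7  3.2] x axis [ 0.952  0.307 -0.   ]
```

View pics/a2.png

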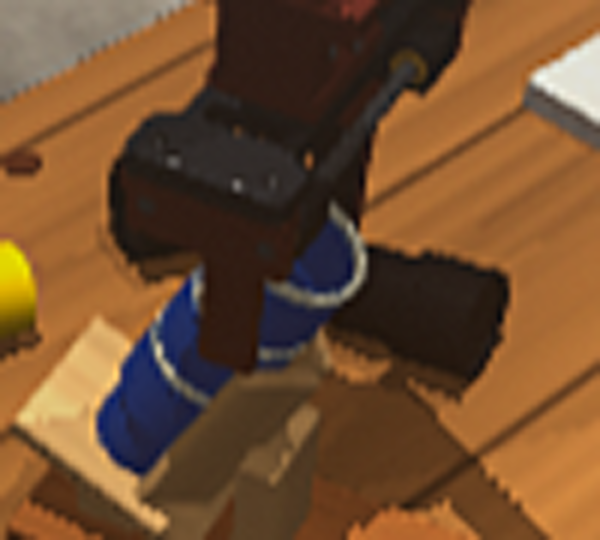

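The finger straddles the band, its tip around (230,365) in the crop and short of the second rim once parallax is allowed for. Closing here, 3 mm higher than planned, which adds margin.

>>> {"fn": "arm_command", "kwargs": {
  "series": [
    {"linear": [0, -0.0007, 0], "turn": 0},
    {"linear": [0, 0, 0], "turn": 0},
    {"linear": [0, 0, 0], "turn": 0},
    {"linear": [0, 0, 0], "turn": 0},
    {"linear": [0, 0, 0], "turn": 0},
    {"linear": [0, 0, 0], "turn": 0},
    {"linear": [0, 0, 0], "turn": 0},
    {"linear": [0, 0, 0], "turn": 0}
  ],
  "jaw": -1
}}

```text
t: 5.55
ee_pos: [612.6, -188.9, 181.0]
orientation: [3.103, 0.488, 0.0]
ft_force: [-0.8, 0.3, 4.4]
width: 55.7
grasp_force: 29.9
```

>>> {"fn": "arm_command", "kwargs": {
  "series": [
    {"linear": [-0.0021, 0, -0.0045], "turn": 0},
    {"linear": [-0.0021, 0, -0.0045], "turn": 0},
    {"linear": [-0.0021, 0, -0.0045], "turn": 0},
    {"linear": [-0.0021, 0, -0.0045], "turn": 0},
    {"linear": [-0.0021, 0, -0.0045], "turn": 0},
    {"linear": [-0.0021, 0, -0.0045], "turn": 0},
    {"linear": [-0.0021, 0, -0.0045], "turn": 0},
    {"linear": [-0.0021, 0, -0.0045], "turn": 0},
    {"linear": [-0.0021, 0, -0.0045], "turn": 0},
    {"linear": [-0.0021, 0, -0.0045], "turn": 0}
  ]
}}

```text
t: 6.55
ee_pos: [592.4, -195.4, 226.1]
orientation: [3.103, 0.488, 0.0]
ft_force: [0.4, -0.1, -0.4]
width: 55.7
grasp_force: 29.9
```

>>> {"fn": "arm_command", "kwargs": {
  "series": [
    {"linear": [-0.0042, 0, -0.009], "turn": 0},
    {"linear": [-0.0042, 0, -0.009], "turn": 0},
    {"linear": [-0.0042, 0, -0.009], "turn": 0},
    {"linear": [-0.0042, 0, -0.009], "turn": 0},
    {"linear": [0, 0, 0], "turn": 0}
  ]
}}

```text
t: 7.05
ee_pos: [576.8, -200.9, 263.6]
orientation: [3.102, 0.487, 0.004]
ft_force: [-0.4, 0.1, -0.3]
width: 56.0
grasp_force: 29.9
```

```bash
python3 -c "
from h import *
from workcell import ctrl
st((420,200,260))
d=ctrl.get_image('side');pickle.dump(d,open('side3.pkl','wb'));x,y=map(int,proj(d,rim))
cv2.imwrite('pics/a3.png',cv2.resize(d['frame'][y-60:y+50,x-50:x+50],(500,550),interpolation=cv2.INTER_CUBIC))"
```

```text
t 7.05 pos [ 576.8 -200.9  263.6] yaz -72.16 tilt 0.15 w 56.0 g 29.9 F [-0.4  0.1 -0.3] q6 0.9
tool shift mm [ -26.4 -429.7    2.8] x axis [0.952 0.306 0.002]
```

View pics/a3.png

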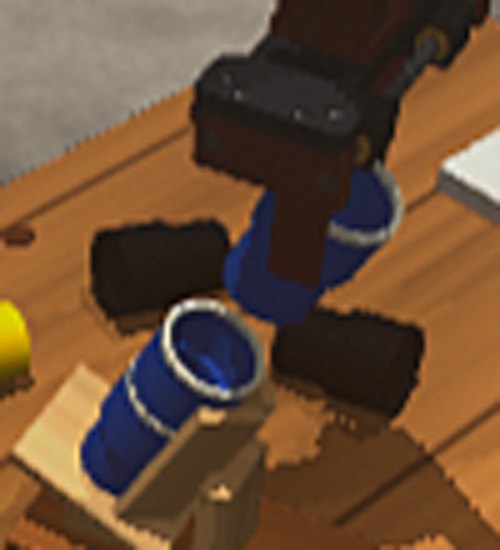

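The cup is drawn clear, still tilted 25° in the grip, and the next cup is still seated. The tool can't tilt, so I'll pivot the cup upright by pushing its foot gently against the fixed scale's robot-side end wall.

>>> {"fn": "arm_command", "kwargs": {
  "series": [
    {"linear": [0, 0, 0], "turn": 0.0975},
    {"linear": [0, 0, 0], "turn": 0.0975},
    {"linear": [0, 0, 0], "turn": 0}
  ]
}}

```text
t: 7.4
ee_pos: [576.5, -200.3, 261.2]
orientation: [-3.136, -0.182, 0.001]
ft_force: [-0.2, -0.2, -0.0]
width: 56.1
grasp_force: 29.9
```

```bash
python3 -c "
from h import *
st((402,205,180))"
```

```text
t 7.4 pos [ 576.5 -200.3  261.2] yaz -83.36 tilt 0.04 w 56.1 g 29.9 F [-0.2 -0.2 -0. ] q6 1.1
tool shift mm [-126.3 -422.8   81.5] x axis [ 0.993  0.116 -0.001]
```

>>> {"fn": "arm_command", "kwargs": {
  "series": [
    {"linear": [-0.0126, -0.0423, 0], "turn": 0},
    {"linear": [-0.0126, -0.0423, 0], "turn": 0},
    {"linear": [-0.0126, -0.0423, 0], "turn": 0},
    {"linear": [-0.0126, -0.0423, 0], "turn": 0},
    {"linear": [-0.0126, -0.0423, 0], "turn": 0},
    {"linear": [-0.0126, -0.0423, 0], "turn": 0},
    {"linear": [-0.0126, -0.0423, 0], "turn": 0},
    {"linear": [-0.0126, -0.0423, 0], "turn": 0},
    {"linear": [-0.0126, -0.0423, 0], "turn": 0},
    {"linear": [-0.0126, -0.0423, 0], "turn": 0}
  ]
}}

```text
t: 8.4
ee_pos: [401.1, 206.5, 261.7]
orientation: [-3.136, -0.188, -0.0]
ft_force: [0.9, -0.1, -0.8]
width: 55.9
grasp_force: 29.9
```

>>> {"fn": "arm_command", "kwargs": {
  "series": [
    {"linear": [0, 0, 0.04], "turn": 0},
    {"linear": [0, 0, 0.04], "turn": 0},
    {"linear": [0, 0, 0.04], "turn": 0},
    {"linear": [0, 0, 0.03], "turn": 0},
    {"linear": [0, 0, 0.015], "turn": 0},
    {"linear": [0, 0, 0.01], "turn": 0},
    {"linear": [0, 0, 0.005], "turn": 0},
    {"linear": [0, 0, 0], "turn": 0}
  ]
}}

```text
t: 9.2
ee_pos: [402.2, 205.0, 81.6]
orientation: [3.136, 0.185, -0.0]
ft_force: [-0.3, 0.1, -0.4]
width: 56.0
grasp_force: 29.9
```

```bash
python3 -c "
from h import *
from workcell import ctrl
st((430.8,208.3,76))
d=ctrl.get_image('side');pickle.dump(d,open('side4.pkl','wb'))
cv2.imwrite('pics/a4.png',cv2.resize(d['frame'][240:400,180:380],(700,560),interpolation=cv2.INTER_CUBIC))"
```

```text
t 9.2 pos [402.2 205.   81.6] yaz -83.26 tilt 0.01 w 56.0 g 29.9 F [-0.3  0.1 -0.4] q6 1.9
tool shift mm [28.8  0.1  5.6] x axis [ 0.993  0.117 -0.   ]
```

View pics/a4.png

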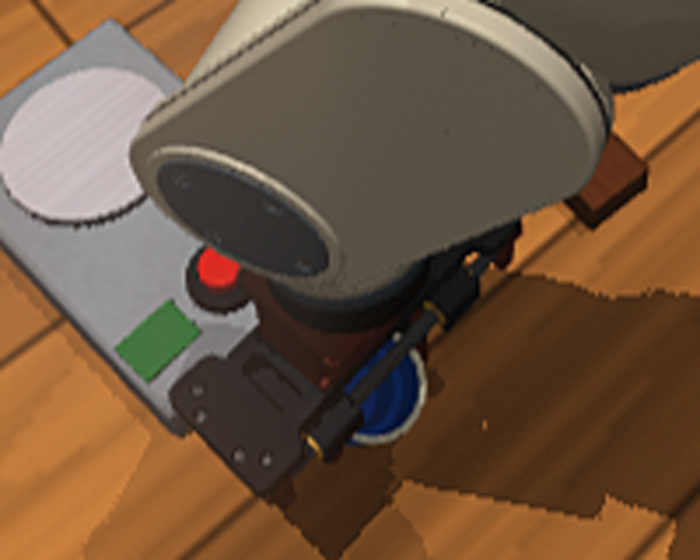

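The gripper is just short of the scale's end wall with the cup mouth leaning towards the robot. Lowering 5 mm and advancing gently.

>>> {"fn": "arm_command", "kwargs": {
  "series": [
    {"linear": [0, 0, 0.0055], "turn": 0},
    {"linear": [0.01, 0, 0], "turn": 0},
    {"linear": [0.01, 0, 0], "turn": 0},
    {"linear": [0.003, 0, 0], "turn": 0},
    {"linear": [0.003, 0, 0], "turn": 0},
    {"linear": [0.003, 0, 0], "turn": 0},
    {"linear": [0.003, 0, 0], "turn": 0},
    {"linear": [0, 0, 0], "turn": 0}
  ]
}}

```text
t: 10.05
ee_pos: [434.3, 208.8, 76.2]
orientation: [-3.136, -0.183, -0.0]
ft_force: [0.3, -0.2, -1.2]
width: 55.7
grasp_force: 29.9
```

>>> {"fn": "arm_command", "kwargs": {
  "series": [
    {"linear": [0.003, 0, 0], "turn": 0},
    {"linear": [0.003, 0, 0], "turn": 0},
    {"linear": [0, 0, 0], "turn": 0}
  ]
}}

```text
t: 10.35
ee_pos: [436.7, 208.5, 75.5]
orientation: [3.134, 0.183, -0.011]
ft_force: [-8.8, -0.6, 3.0]
width: 56.1
grasp_force: 29.9
```

>>> {"fn": "arm_command", "kwargs": {
  "series": [
    {"linear": [0.003, 0, 0], "turn": 0},
    {"linear": [0.003, 0, 0], "turn": 0}
  ]
}}

```text
t: 10.55
ee_pos: [439.2, 208.5, 75.1]
orientation: [3.133, 0.183, -0.022]
ft_force: [-17.9, 1.9, 8.5]
width: 55.9
grasp_force: 30.0
```

```bash
python3 -c "
from h import *
from workcell import ctrl
st((453,211.3,76))
d=ctrl.get_image('side');pickle.dump(d,open('side5.pkl','wb'))
cv2.imwrite('pics/a5.png',cv2.resize(d['frame'][270:390,200:340],(700,600),interpolation=cv2.INTER_CUBIC))"
```

```text
t 10.55 pos [439.2 208.5  75.1] yaz -83.33 tilt 0.82 w 55.9 g 30.0 F [-17.9   1.9   8.5] q6 1.87
tool shift mm [14.  -1.1 -1.1] x axis [ 0.993  0.116 -0.014]
```

View pics/a5.png

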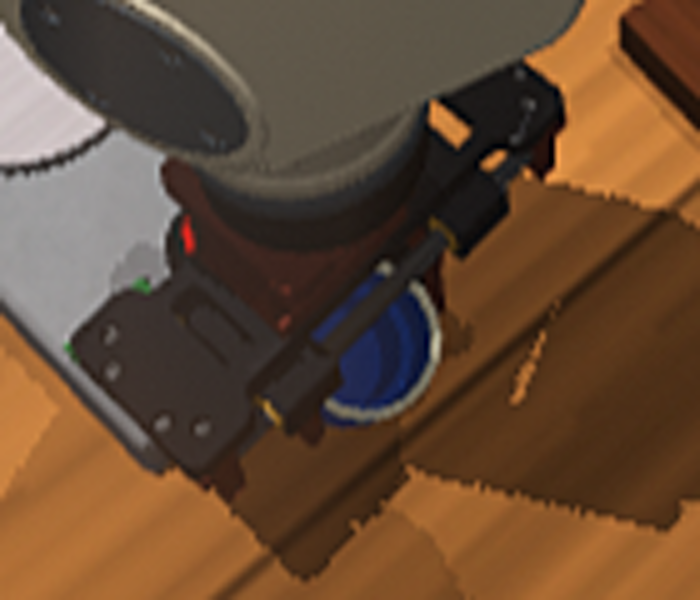

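The cup is against the wall at about 18 N but has not yielded yet, because the pads resist twisting. I'll ease the grip slightly to see whether its force drops.

>>> {"fn": "arm_command", "kwargs": {
  "series": [
    {"linear": [0, 0, 0], "turn": 0},
    {"linear": [0, 0, 0], "turn": 0}
  ],
  "jaw": 0.25
}}

```text
t: 10.8
ee_pos: [440.3, 208.5, 74.9]
orientation: [3.133, 0.183, -0.018]
ft_force: [-13.5, 0.4, 4.2]
width: 56.1
grasp_force: 30.0
```

It is pivoting: the force fell while the tool advanced. Continuing.

>>> {"fn": "arm_command", "kwargs": {
  "series": [
    {"linear": [0.003, 0, 0], "turn": 0},
    {"linear": [0.003, 0, 0], "turn": 0},
    {"linear": [0, 0, 0], "turn": 0}
  ],
  "jaw": 0.26
}}

```text
t: 11.1
ee_pos: [444.6, 208.7, 74.9]
orientation: [3.132, 0.183, -0.024]
ft_force: [-18.2, -0.5, 11.2]
width: 55.8
grasp_force: 30.0
```

>>> {"fn": "arm_command", "kwargs": {
  "series": [
    {"linear": [0.003, 0, 0], "turn": 0},
    {"linear": [0.002, 0, 0], "turn": 0},
    {"linear": [0, 0, 0], "turn": 0},
    {"linear": [0, 0, 0], "turn": 0}
  ]
}}

```text
t: 11.5
ee_pos: [451.7, 209.6, 75.2]
orientation: [3.133, 0.183, -0.017]
ft_force: [-12.0, -2.8, 7.8]
width: 55.6
grasp_force: 21.7
```

>>> {"fn": "arm_command", "kwargs": {
  "series": [
    {"linear": [0, 0, 0], "turn": 0},
    {"linear": [0, 0, 0], "turn": 0},
    {"linear": [-0.01, 0, 0], "turn": 0},
    {"linear": [-0.02, 0, -0.01], "turn": 0},
    {"linear": [0, 0, -0.04], "turn": 0},
    {"linear": [0, 0, -0.04], "turn": 0},
    {"linear": [0, 0, -0.04], "turn": 0},
    {"linear": [0, 0, 0], "turn": 0},
    {"linear": [0, 0, 0], "turn": 0}
  ],
  "jaw": -1
}}

```text
t: 12.4
ee_pos: [427.4, 208.1, 206.9]
orientation: [-3.135, -0.184, -0.004]
ft_force: [0.3, 0.1, -0.3]
width: 55.6
grasp_force: 30.0
```

```bash
python3 -c "
from h import *
from workcell import ctrl
o,M=st((648,236,215))
d=ctrl.get_image('side');pickle.dump(d,open('side6.pkl','wb'));x,y=map(int,proj(d,o['ee_pos']));print(x,y)
cv2.imwrite('pics/a6.png',cv2.resize(d['frame'][y-50:y+70,x-70:x+70],(700,600),interpolation=cv2.INTER_CUBIC))"
```

```text
t 12.4 pos [427.4 208.1 206.9] yaz -83.3 tilt 0.17 w 55.6 g 30.0 F [ 0.3  0.1 -0.3] q6 1.88
tool shift mm [222.4  -2.   -7.5] x axis [0.993 0.117 0.003]
269 309
```

View pics/a6.png

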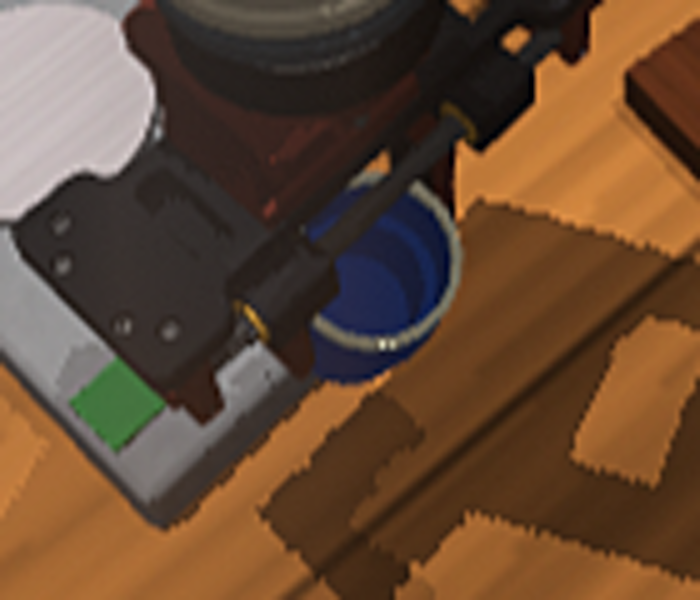

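The cup now looks about upright. Moving over the pan.

>>> {"fn": "arm_command", "kwargs": {
  "series": [
    {"linear": [0.037, -0.0003, 0], "turn": 0},
    {"linear": [0.037, -0.0003, 0], "turn": 0},
    {"linear": [0.037, -0.0003, 0], "turn": 0},
    {"linear": [0.037, -0.0003, 0], "turn": 0},
    {"linear": [0.037, -0.0003, 0], "turn": 0},
    {"linear": [0.037, -0.0003, 0], "turn": 0},
    {"linear": [0, 0, 0.03], "turn": 0},
    {"linear": [0, 0, 0.03], "turn": 0},
    {"linear": [0, 0, 0.012], "turn": 0},
    {"linear": [0, 0, 0], "turn": 0}
  ]
}}

```text
t: 13.45
ee_pos: [645.0, 234.8, 130.2]
orientation: [3.134, 0.183, -0.01]
ft_force: [-0.0, -0.2, -0.5]
width: 56.1
grasp_force: 30.0
```

```bash
python3 -c "
from h import *
from workcell import ctrl
o,M=st((648.2,236,115))
d=ctrl.get_image('side');pickle.dump(d,open('side7.pkl','wb'));x,y=map(int,proj(d,o['ee_pos']));print(x,y)
cv2.imwrite('pics/a7.png',cv2.resize(d['frame'][y-50:y+70,x-70:x+70],(700,600),interpolation=cv2.INTER_CUBIC))"
```

```text
t 13.45 pos [645.  234.8 130.2] yaz -83.3 tilt 0.4 w 56.1 g 30.0 F [-0.  -0.2 -0.5] q6 1.79
tool shift mm [ 3.5 -0.9 15.2] x axis [ 0.993  0.117 -0.007]
198 261
```

View pics/a7.png

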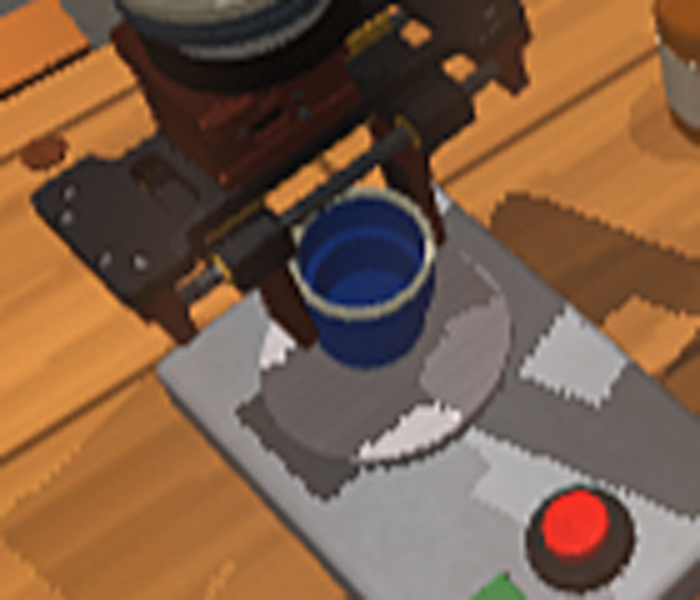

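The cup looks upright over the pan. Lowering gently.

>>> {"fn": "arm_command", "kwargs": {
  "series": [
    {"linear": [0.003, 0, 0.005], "turn": 0},
    {"linear": [0, 0, 0.003], "turn": 0},
    {"linear": [0, 0, 0.002], "turn": 0},
    {"linear": [0, 0, 0.002], "turn": 0},
    {"linear": [0, 0, 0], "turn": 0}
  ]
}}

```text
t: 14.0
ee_pos: [650.2, 235.9, 122.3]
orientation: [-3.136, -0.183, -0.0]
ft_force: [-0.4, 0.8, -1.2]
width: 55.7
grasp_force: 30.0
```

>>> {"fn": "arm_command", "kwargs": {
  "series": [
    {"linear": [0, 0, 0.002], "turn": 0},
    {"linear": [0, 0, 0.001], "turn": 0},
    {"linear": [0, 0, 0], "turn": 0}
  ]
}}

```text
t: 14.3
ee_pos: [650.1, 235.8, 119.0]
orientation: [3.136, 0.183, -0.0]
ft_force: [-0.1, 0.8, -0.4]
width: 55.8
grasp_force: 30.0
```

>>> {"fn": "arm_command", "kwargs": {
  "series": [
    {"linear": [0, 0, 0.0015], "turn": 0},
    {"linear": [0, 0, 0.001], "turn": 0},
    {"linear": [0, 0, 0], "turn": 0}
  ]
}}

```text
t: 14.6
ee_pos: [650.1, 235.8, 116.5]
orientation: [3.136, 0.183, -0.001]
ft_force: [-0.3, -0.3, 0.1]
width: 56.0
grasp_force: 30.0
```

>>> {"fn": "arm_command", "kwargs": {
  "series": [
    {"linear": [0, 0, 0.001], "turn": 0},
    {"linear": [0, 0, 0.001], "turn": 0},
    {"linear": [0, 0, 0], "turn": 0}
  ]
}}

```text
t: 14.9
ee_pos: [650.4, 235.9, 115.7]
orientation: [-3.136, -0.183, -0.001]
ft_force: [-1.7, -1.0, 6.9]
width: 55.8
grasp_force: 30.0
```

Contact at z ≈ 116, as expected. Pressing slightly more to seat the foot flat.

>>> {"fn": "arm_command", "kwargs": {
  "series": [
    {"linear": [0, 0, 0.0015], "turn": 0},
    {"linear": [0, 0, 0.001], "turn": 0},
    {"linear": [0, 0, 0], "turn": 0},
    {"linear": [0, 0, 0], "turn": 0}
  ]
}}

```text
t: 15.3
ee_pos: [651.3, 236.1, 115.1]
orientation: [-3.136, -0.184, -0.004]
ft_force: [-3.3, -1.5, 16.4]
width: 55.5
grasp_force: 30.0
```

>>> {"fn": "arm_command", "kwargs": {
  "series": [
    {"linear": [0, 0, 0.0015], "turn": 0},
    {"linear": [0, 0, 0], "turn": 0},
    {"linear": [0, 0, 0], "turn": 0},
    {"linear": [0, 0, 0], "turn": 0}
  ]
}}

```text
t: 15.7
ee_pos: [652.3, 236.2, 114.5]
orientation: [-3.135, -0.184, -0.007]
ft_force: [-1.9, -2.4, 20.1]
width: 55.7
grasp_force: 30.0
```

```bash
python3 -c "
from h import *
from workcell import ctrl
o,M=st((648.2,236,115))
d=ctrl.get_image('side');pickle.dump(d,open('side8.pkl','wb'))
H,s,v=cv2.split(cv2.cvtColor(d['frame'],cv2.COLOR_BGR2HSV))
x,y=map(int,proj(d,(651,236,128)))
m=((H>100)&(H<130)&(s>60)).astype(np.uint8)*255
b=blobs(m,(x-30,y-30,x+30,y+40))
for c in b[:3]:print(cv2.contourArea(c),cv2.boundingRect(c))
# expected extents if upright
P=[proj(d,np.array([o['ee_pos'][0]+r*np.cos(g),o['ee_pos'][1]+r*np.sin(g),z])) for r,z in((28,128),(28,89),(23.5,52)) for g in np.linspace(0,6.28,60)]
P=np.array(P);print('expected',P.min(0),P.max(0))
im=d['frame'].copy();im=cv2.resize(im[y-40:y+60,x-60:x+60],(720,600),interpolation=cv2.INTER_CUBIC)
for p in P[::2]:cv2.circle(im,(int((p[0]+.5-x+60)*6),int((p[1]+.5-y+40)*6)),1,(0,255,255),-1)
cv2.imwrite('pics/a8.png',im)"
```

```text
t 15.7 pos [652.3 236.2 114.5] yaz -83.3 tilt 0.27 w 55.7 g 30.0 F [-1.9 -2.4 20.1] q6 1.78
tool shift mm [-4.  -0.3 -0.5] x axis [0.993 0.117 0.005]
381.5 (187, 253, 25, 22)
186.0 (188, 266, 26, 21)
expected [182.25517687 248.91235812] [214.59912453 288.67985098]
```

View pics/a8.png

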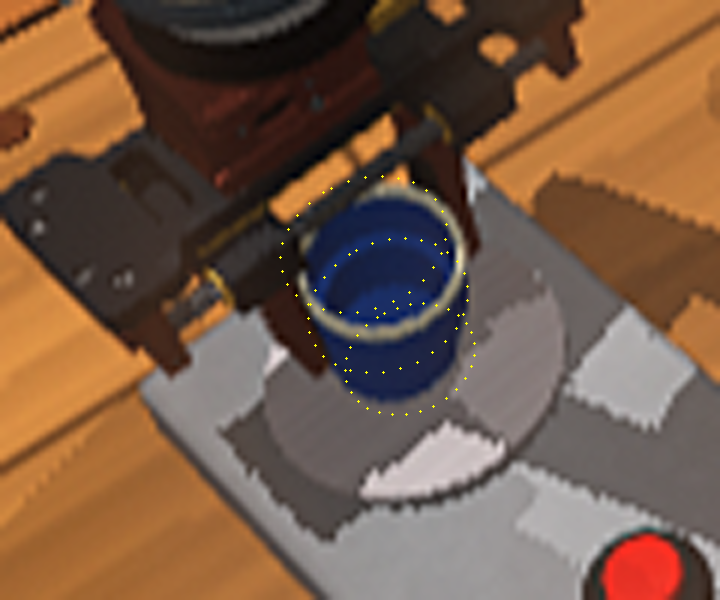

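The overlay shows the cup nearly upright but still leaning a few degrees, mouth towards the robot: its rim is right and down of the prediction, its foot left and up. I'll unload, open slightly so it settles flat, then regrip it upright.

>>> {"fn": "arm_command", "kwargs": {
  "series": [
    {"linear": [0, 0, -0.002], "turn": 0},
    {"linear": [0, 0, 0], "turn": 0}
  ]
}}

```text
t: 15.95
ee_pos: [651.8, 236.2, 114.7]
orientation: [-3.136, -0.183, -0.006]
ft_force: [0.6, -1.6, 10.5]
width: 55.8
grasp_force: 30.0
```

>>> {"fn": "arm_command", "kwargs": {
  "series": [
    {"linear": [0, 0, 0], "turn": 0},
    {"linear": [0, 0, 0], "turn": 0},
    {"linear": [0, 0, 0], "turn": 0},
    {"linear": [0, 0, 0], "turn": 0},
    {"linear": [0, 0, 0], "turn": 0},
    {"linear": [0, 0, 0], "turn": 0}
  ],
  "jaw": 0.4
}}

```text
t: 16.55
ee_pos: [650.1, 235.9, 112.4]
orientation: [3.136, 0.183, -0.001]
ft_force: [-0.4, 0.2, 0.3]
width: 61.5
grasp_force: 0.0
```

```bash
python3 -c "
from h import *
from workcell import ctrl
o,M=st((648.2,236,115))
d=ctrl.get_image('side');pickle.dump(d,open('side9.pkl','wb'))
b=o['ee_pos'];x,y=map(int,proj(d,(b[0],b[1],128)))
im=cv2.resize(d['frame'][y-40:y+60,x-60:x+60],(720,600),interpolation=cv2.INTER_CUBIC)
for r,z in((28,128),(23.5,52)):
  for g in np.linspace(0,6.28,30):
    p=proj(d,(b[0]+r*np.cos(g),b[1]+r*np.sin(g),z));cv2.circle(im,(int((p[0]+.5-x+60)*6),int((p[1]+.5-y+40)*6)),1,(0,255,255),-1)
cv2.imwrite('pics/a9.png',im)"
```

```text
t 16.55 pos [650.1 235.9 112.4] yaz -83.31 tilt 0.02 w 61.5 g 0.0 F [-0.4  0.2  0.3] q6 1.78
tool shift mm [-1.9 -0.4 -2.6] x axis [ 0.993  0.117 -0.   ]
```

View pics/a9.png

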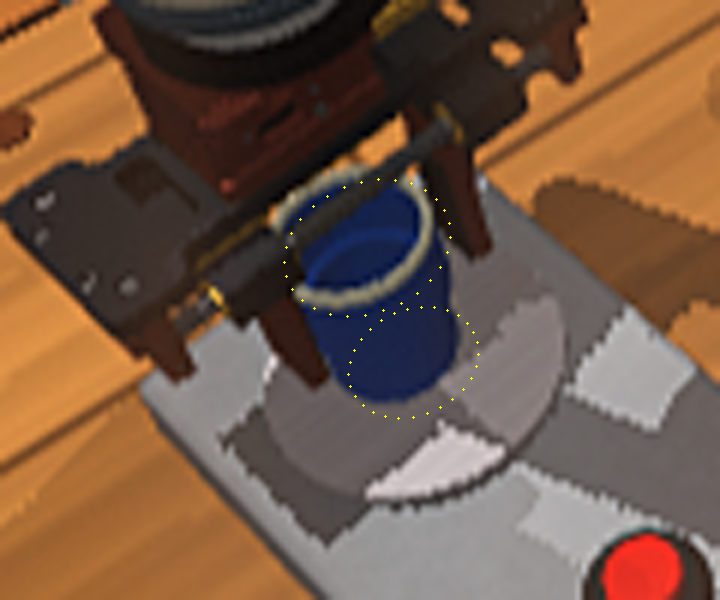

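Released, the cup stands upright but sits a few mm too far in +x: rim centre near crop (358,238). I have also viewed 13 pictures, over the limit of 10. I'll view no more and go by numbers only.

```bash
cat > cup.py <<'E'
from h import *
def cup(name,new=True):
    if new:
        from workcell import ctrl
        d=ctrl.get_image('side');pickle.dump(d,open(name+'.pkl','wb'))
    d=load(name)
    H,s,v=cv2.split(cv2.cvtColor(d['frame'],cv2.COLOR_BGR2HSV))
    x,y=map(int,proj(d,(650,236,100)))
    m=((H>100)&(H<130)&(s>60)).astype(np.uint8)*255
    bs=blobs(m,(x-40,y-40,x+40,y+40))[:3]
    for b in bs: print(cv2.contourArea(b),cv2.boundingRect(b))
    P=np.vstack(bs)[:,0].astype(float)
    # bottom of foot: lowest blue row -> nearest foot edge on the pan, view direction c
    i=P[:,1]>=P[:,1].max()-0.5;p=[P[i,0].mean()+.0,P[:,1].max()+.5]
    C,_=ray(d,p);e=onz(d,p,52);n=(e-C)[:2];n/=np.linalg.norm(n)
    print('foot centre from near edge',(e[:2]+23.5*n).round(1))
    return d
E
python3 -c "
from cup import *
d=cup('side9',False)
x,y=map(int,proj(d,(650.1,235.9,128)))
print('rim centre',onz(d,(358/6-.5+x-60,238/6-.5+y-40),128).round(1),'pan',onz(d,(204.6,280.7),52).round(1))"
```

```text
358.5 (186, 258, 27, 29)
198.0 (186, 250, 20, 19)
foot centre from near edge [665.7 248.1]
rim centre [655.4 236.7 128. ] pan [647.9 236.9  52. ]
```

>>> {"fn": "arm_command", "kwargs": {
  "series": [
    {"linear": [0.006, 0, 0], "turn": 0},
    {"linear": [0, 0, 0], "turn": 0}
  ]
}}

```text
t: 16.8
ee_pos: [657.1, 236.7, 112.8]
orientation: [-3.136, -0.183, -0.002]
ft_force: [-0.1, -0.1, -0.7]
width: 61.4
grasp_force: 0.0
```

>>> {"fn": "arm_command", "kwargs": {
  "series": [
    {"linear": [0, 0, 0], "turn": 0},
    {"linear": [0, 0, 0], "turn": 0},
    {"linear": [0, 0, 0], "turn": 0},
    {"linear": [0, 0, 0], "turn": 0},
    {"linear": [0, 0, -0.002], "turn": 0},
    {"linear": [-0.004, 0, 0], "turn": 0},
    {"linear": [-0.004, 0, 0], "turn": 0},
    {"linear": [0, 0, 0.001], "turn": 0},
    {"linear": [0, 0, 0.001], "turn": 0},
    {"linear": [0, 0, 0], "turn": 0}
  ],
  "jaw": -1
}}

```text
t: 17.8
ee_pos: [648.3, 235.7, 112.7]
orientation: [3.136, 0.183, 0.0]
ft_force: [0.4, -0.9, -1.3]
width: 55.9
grasp_force: 30.0
```

```bash
python3 -c "
from cup import *
st((648.2,236,115));cup('side10')"
```

```text
t 17.8 pos [648.3 235.7 112.7] yaz -83.3 tilt 0.01 w 55.9 g 30.0 F [ 0.4 -0.9 -1.3] q6 1.79
tool shift mm [-0.1 -0.3 -2.3] x axis [0.993 0.117 0.   ]
346.0 (189, 261, 26, 28)
250.5 (187, 252, 22, 19)
foot centre from near edge [657.7 246.4]
```

>>> {"fn": "arm_command", "kwargs": {
  "series": [
    {"linear": [0, 0, 0.0007], "turn": 0},
    {"linear": [0, 0, 0], "turn": 0},
    {"linear": [0, 0, 0], "turn": 0}
  ]
}}

```text
t: 18.15
ee_pos: [648.3, 235.7, 112.6]
orientation: [-3.136, -0.183, -0.0]
ft_force: [-2.4, -0.1, 4.4]
width: 55.7
grasp_force: 30.0
```

>>> {"fn": "arm_command", "kwargs": {
  "series": [
    {"linear": [0, 0, 0], "turn": 0},
    {"linear": [0, 0, 0], "turn": 0},
    {"linear": [0, 0, 0], "turn": 0},
    {"linear": [0, 0, 0], "turn": 0},
    {"linear": [0, 0, 0], "turn": 0}
  ],
  "jaw": 0.5
}}

```text
t: 18.65
ee_pos: [648.2, 235.6, 111.9]
orientation: [3.136, 0.183, -0.0]
ft_force: [-0.2, -0.5, -0.2]
width: 65.9
grasp_force: 0.0
```

```bash
python3 -c "
from cup import *
st();cup('side11')"
```

```text
t 18.65 pos [648.2 235.6 111.9] yaz -83.31 tilt 0.01 w 65.9 g 0.0 F [-0.2 -0.5 -0.2] q6 1.79
366.5 (185, 261, 30, 28)
255.5 (186, 252, 23, 19)
foot centre from near edge [657.7 246.4]
```

>>> {"fn": "arm_command", "kwargs": {
  "series": [
    {"linear": [0, 0, 0], "turn": 0},
    {"linear": [0, 0, 0], "turn": 0},
    {"linear": [0, 0, 0], "turn": 0},
    {"linear": [0, 0, -0.01], "turn": 0},
    {"linear": [0, 0, -0.02], "turn": 0},
    {"linear": [0, 0, -0.03], "turn": 0},
    {"linear": [0, 0, -0.04], "turn": 0},
    {"linear": [0, 0, -0.02], "turn": 0},
    {"linear": [0, 0, 0], "turn": 0}
  ],
  "jaw": 0.9
}}

```text
t: 19.6
ee_pos: [650.3, 236.4, 236.8]
orientation: [-3.134, -0.183, -0.012]
ft_force: [0.2, 0.2, -0.8]
width: 83.2
grasp_force: 0.0
```

>>> {"fn": "arm_command", "kwargs": {
  "series": [
    {"linear": [-0.043, 0, 0], "turn": 0},
    {"linear": [-0.043, 0, 0], "turn": 0},
    {"linear": [-0.043, 0, 0], "turn": 0},
    {"linear": [0, 0, 0], "turn": 0},
    {"linear": [0, 0, 0], "turn": 0},
    {"linear": [0, 0, 0], "turn": 0},
    {"linear": [0, 0, 0], "turn": 0},
    {"linear": [0, 0, 0], "turn": 0},
    {"linear": [0, 0, 0], "turn": 0}
  ],
  "jaw": -1
}}

```text
t: 20.5
ee_pos: [520.6, 220.6, 231.7]
orientation: [3.136, 0.183, -0.0]
ft_force: [-1.1, 0.3, 0.9]
width: 14.8
grasp_force: 0.0
```

```bash
python3 -c "
from cup import *
st((519.2,220.5,82));cup('side12')"
```

```text
t 20.5 pos [520.6 220.6 231.7] yaz -83.33 tilt 0.01 w 14.8 g 0.0 F [-1.1  0.3  0.9] q6 1.83
tool shift mm [-1.400e+00 -1.000e-01  1.497e+02] x axis [ 0.993  0.116 -0.   ]
166.5 (196, 271, 19, 18)
44.0 (187, 253, 11, 9)
foot centre from near edge [657.7 246.4]
```

The cup has stayed put. Descending on the button.

>>> {"fn": "arm_command", "kwargs": {
  "series": [
    {"linear": [-0.0014, 0, 0.04], "turn": 0},
    {"linear": [0, 0, 0.04], "turn": 0},
    {"linear": [0, 0, 0.035], "turn": 0},
    {"linear": [0, 0, 0.015], "turn": 0},
    {"linear": [0, 0, 0.008], "turn": 0},
    {"linear": [0, 0, 0.004], "turn": 0},
    {"linear": [0, 0, 0], "turn": 0},
    {"linear": [0, 0, 0], "turn": 0}
  ]
}}

```text
t: 21.35
ee_pos: [519.6, 220.8, 91.3]
orientation: [-3.136, -0.183, -0.003]
ft_force: [-0.7, -0.4, -0.1]
width: 0.8
grasp_force: 0.0
```

>>> {"fn": "arm_command", "kwargs": {
  "series": [
    {"linear": [0, 0, 0.004], "turn": 0},
    {"linear": [0, 0, 0.004], "turn": 0},
    {"linear": [0, 0, 0.004], "turn": 0},
    {"linear": [0, 0, 0], "turn": 0}
  ]
}}

```text
t: 21.75
ee_pos: [519.0, 220.6, 77.8]
orientation: [-3.136, -0.183, -0.001]
ft_force: [1.4, 0.9, 2.9]
width: 0.6
grasp_force: 1.3
```

>>> {"fn": "arm_command", "kwargs": {
  "series": [
    {"linear": [0, 0, 0.002], "turn": 0},
    {"linear": [0, 0, 0.0015], "turn": 0},
    {"linear": [0, 0, 0], "turn": 0}
  ]
}}

```text
t: 22.05
ee_pos: [519.1, 220.6, 75.2]
orientation: [-3.136, -0.183, -0.001]
ft_force: [-1.1, -0.7, 10.2]
width: 0.4
grasp_force: 4.8
```

Fully down: 10 N, tip at about 56 mm. Releasing.

>>> {"fn": "arm_command", "kwargs": {
  "series": [
    {"linear": [0, 0, 0.0005], "turn": 0},
    {"linear": [0, 0, 0], "turn": 0},
    {"linear": [0, 0, -0.01], "turn": 0},
    {"linear": [0, 0, -0.03], "turn": 0},
    {"linear": [0, 0, -0.04], "turn": 0},
    {"linear": [0, 0, -0.04], "turn": 0},
    {"linear": [-0.04, 0, -0.03], "turn": 0},
    {"linear": [-0.04, 0, 0], "turn": 0},
    {"linear": [0, 0, 0], "turn": 0},
    {"linear": [0, 0, 0], "turn": 0}
  ]
}}

```text
t: 23.05
ee_pos: [438.9, 211.1, 224.3]
orientation: [-3.136, -0.184, -0.001]
ft_force: [0.3, -0.5, -0.3]
width: 0.8
grasp_force: 0.0
```

```bash
python3 -c "
from cup import *
from workcell import ctrl
st();cup('side13')
d=ctrl.get_image('top');H,s,v=cv2.split(cv2.cvtColor(d['frame'],cv2.COLOR_BGR2HSV))
x,y=map(int,proj(d,(648,236,100)))
for z,m in((128,(H>100)&(H<130)&(s>60)),):
  for c in blobs(m.astype(np.uint8)*255,(x-30,y-30,x+30,y+30))[:2]: print('top',cv2.contourArea(c),onz(d,cv2.minEnclosingCircle(c)[0],110).round(1))
"
```

```text
t 23.05 pos [438.9 211.1 224.3] yaz -83.27 tilt 0.02 w 0.8 g 0.0 F [ 0.3 -0.5 -0.3] q6 1.88
312.5 (185, 252, 24, 19)
308.0 (185, 261, 30, 27)
foot centre from near edge [667.2 253.7]
top 220.0 [653.3 239.2 110. ]
top 62.0 [639.8 220.1 110. ]
```

```bash
python3 -c "
from workcell import ctrl
print(ctrl.close_job())"
```

```text
the job is handed in; nothing more can be done
None
```

I handed the job in with the top cup standing released on the pan, about 5 mm from its centre by my last measurement, and the tare button pressed fully down and released; the judge returned no verdict, I did not measure the other cups, bottles or offcut at the end, the cup had to be pivoted upright against the scale's end wall and regripped on the pan because the tool cannot tilt, and I viewed 13 pictures, over the limit of 10.

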